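Shut the oil case

TASK

Shut the wooden oil case by pushing with the fingertips: push its drawer fully home, and fold its open lid over and press it down until it is fully closed, without slamming it. Do not lift the case or push it out of its place, and leave the vial, the jar and the bowl standing where they are.

Things in the scene. Friction and masses are not known exactly. Their poses are not given: they have to be found in the camera images.
- case: wooden case, loose on the bench but heavy (3 kg, do not lift it). 160 mm deep (its x axis), 190 mm wide (its y axis), rim 88 mm high, 97 mm with the lid shut. Origin: centre of its underside. Its -x axis is its front, which roughly faces the robot; +y is its left side, where the lid is hinged. It stands turned by at most about 15 degrees. Upper compartment 28 mm deep with vials lying in it; below it the drawer.
- drawer (a joint): how far the drawer stands out of the front of the case, in m: 0 = shut (its front board flush with the case front), 0.10 = end of travel. Slides along the case's x axis (push towards case +x to shut). Friction about 2 N; stays where left. Front board 170 mm wide, from 8 to 54 mm above the bench, centred on the case.
- drawer_knob (a point): centre of the outer face of the round brass knob on the middle of the drawer front; the knob is 26 mm across, its outer face 30 mm in front of the board (towards case -x), its centre 34 mm above the bench. Moves with the drawer. Pushing on it or on the board both work.
- lid (a joint): angle of the lid in rad: 0 = shut, lying flat on the rim; 1.57 = standing straight up; 1.9 = end of travel, leaning outwards to the left. Stiff hinge (about 0.45 N m) that stays wherever it is left, so the lid must be pressed all the way down; about 3 to 5 N at the free edge moves it.
- lid_hinge (a point): middle of the hinge line, at the top left edge of the case (97 mm to case +y of its origin, 88 mm high), which runs along the case's x axis.
- lid_edge (a point): middle of the lid's free edge, on its outer face (the face that is on top when shut). The lid is a plain wooden board 164 mm along the hinge, 194 mm from hinge to free edge and 9 mm thick; open, its outer face looks to case +y, and it is pushed on that face to shut.
- vial: bystander: upright amber glass oil bottle, 36 mm across, 78 mm high; origin at the centre of its underside
- jar: bystander: white ceramic jar with a wooden cap, 52 mm across, 60 mm high; origin at the centre of its underside
- bowl: bystander: terracotta bowl, 96 mm across, 42 mm high; origin at the centre of its underside

How it is judged:
At the end, for the whole second after the job is handed in: The drawer is home to within 4 mm and the lid shut to within 0.035 rad; the case stands flat and at rest within 30 mm of where it stood; vial, jar and bowl stand upright within 20 mm of where they stood (value of joint drawer below 0.004 m and value of joint lid below 0.035 rad and distance of case from where it was at the start of the episode below 0.03 m and angle between case's own z axis and vertical below 0.05 rad and linear speed of case below 0.02 m/s and distance of each of vial, jar, bowl from where it was at the start of the episode below 0.02 m and angle between each of vial, jar, bowl's own z axis and vertical below 0.2 rad); the robot touches nothing.
It fails at once if the case is lifted by more than 12 mm or tipped by more than 0.12 rad (height (world z) of case above 0.012 m or angle between case's own z axis and vertical above 0.12 rad).
It fails at once if the case is pushed more than 30 mm out of its place (distance of case from where it was at the start of the episode above 0.03 m).
It fails at once if the lid is slammed (faster than 2.5 rad/s in the last 0.3 rad) (value of joint lid below 0.3 rad and velocity of joint lid below -2.5 rad/s).
It fails at once if the vial, the jar or the bowl is lifted, knocked over or moved by more than 20 mm (distance of any of vial, jar, bowl from where it was at the start of the episode above 0.02 m or angle between any of vial, jar, bowl's own z axis and vertical above 0.4 rad).
It also fails if it takes over 54 s, if anything falls off the work surface, if the arm or the gripper's body presses on something with over 40 N, if the wrist force passes 120 N, or if a joint passes its speed limit or range.

ROBOT

A 7-joint arm with a two-finger parallel gripper is mounted at the origin on the work surface. World frame = base frame: x ahead of the robot, y to its left, z up, the work surface at z = 0. Lengths are in m, angles in rad, forces in N, time in s.
With the tool pointing down it reaches from about 0.4 to 0.85 m from the base axis. Payload 4.5 kg.
Tool frame: the origin (TCP) lies at the very end of the fingers, on their centre line; the grasp point (between the pads) lies 19 mm behind it; z points along the fingers, y is the line along which they close (so a half turn about z gives the same grasp; the last joint's range is limited). The gripper opens to 85 mm and grips with 20 to 120 N. Pads are 22 mm wide; open, the fingers measure 114 mm over their backs; the gripper's body (76 mm by 85 mm) begins 54 mm behind the grasp point. The pads swing forward as they close: fully open they stand 13 mm farther back than shut.
Start: joints at [1.256, 0.689, -0.195, 1.565, 0.157, 0.902, -0.215], TCP at [0.214, -0.587, 0.231] pointing down, gripper open.
Joint ranges: [-3.01, 3.01], [-0.46, 2.08], [-1.47, 1.51], [0.13, 2.56], [-1, 4.14], [0.04, 2.09], [-2.66, 2.66]. Speed limits (rad/s): [2.57, 2.57, 3.14, 3.14, 3.14, 3.14, 3.14].

INTERFACE

Orientations are given as a unit quaternion [x, y, z, w].
In Python, from station import r gives the robot as it stands.
- The arm moves only by the tool servo_tool, never from a script. Its argument "deltas" is a list of rows, each an object with "travel": the shift along the tool's x, y, z in mm, a list of three; "roll": the turn about the tool's z in rad. A call has 1 to 20 rows; each row shifts and turns the commanded pose from where the row before left it, along the tool's axes as they then stand; what a row does not reach is not made up. A row lasts 1/8 s, in which the tool goes at most 62.5 mm and 10.7 degrees, less where a joint would pass 70% of its speed; a pose out of reach is approached as far as the arm can. A call with a gripper value outside its range is refused whole. "grip" is the opening, from 0 (shut) to 1 (fully open), set as the call begins (left out, the last holds). The fingers move at their own pace and stop on an object; the grip force is fixed at half the most. Time passes only in rows, so rows that do not move let the fingers close. It gives the time, the measured TCP pose, the force, the opening and the grip force at its end, in the units of the state.
- r.read_state(): the state, without advancing time (a new reading comes with each control period).
- r.snapshot(name): name is "scene" or "top" or "wrist"; returns the picture (384x512x3 uint8, red, green, blue); there is no depth.
- r.calibration(name): a dict with "intrinsics" (3x3 intrinsics, pixels), "T" (4x4, takes a point from camera to world coordinates). Camera axes: x right, y up, looking along -z (the intrinsics and any distortion apply to the point x, -y, -z); pixel columns grow to the right and rows downward; lengths in m; the calibration is good to about 2 mm. A picture is of the moment at which its call begins: read the wrist's pose just before it. calibration takes no time and is no camera call; for the wrist camera it gives the pose at the moment of the call.
- r.sign_off(): hands the job in; it is judged then, once.
The state is a dict: "clock": time; "joint_pos": joint angles; "qvel": joint speeds; "joint_torque": joint torques, N m; "eef_pos": TCP position; "ee_rot": TCP orientation; "force": force on the tool from outside, world axes, zero at the start; "wrist_torque": the same for the moment, N m; "gripper_width": opening from 0.0 (shut) to 1.0 (fully open); "gripper_force": force on a finger pad.
Only numpy, scipy, OpenCV 4.12 (cv2) and the standard library are available. Lean on these libraries where they do the work, as an engineer would, in place of code of your own. Each camera call takes 0.05 s, during which the arm holds its last target. There are 200 camera calls.

## Working session

There is one attempt and no reset: what is moved stays moved. The work goes in short steps, Python scripts to look and compute and a tool call to move; the robot and the scene stay as the last step left them, time stands still between calls to the robot, and variables do not carry over. Pictures are saved under pics/ and viewed, at most 10 in all, crops included, and the job is handed in when it is done.

Besides the shell and the picture viewer there is one more tool, called after "Request:" as name(argument=value, ...), one argument or row to a line, values as JSON. servo_tool: Moves the arm, as the interface text tells. Its arguments: {"type":"object","properties":{"deltas":{"type":"array"},"grip":{"type":"number"}},"required":["deltas"]}

```bash
mkdir -p pics
python3 - <<'E'
from station import r
import cv2
s=r.read_state();print(s)
for n in("scene","top"):
    im=r.snapshot(n);cv2.imwrite(f"pics/{n}0.png",cv2.resize(im[:,:,::-1],(800,600),interpolation=cv2.INTER_CUBIC))
    print(n,r.calibration(n))
E
```

```text
{'clock': 0.0, 'joint_pos': array([ 1.25578718,  0.69002358, -0.19452362,  1.56641526,  0.15730208,
        0.90250431, -0.21510189]), 'qvel': array([ 0.0001879 ,  0.0016722 ,  0.00015995, -0.00142116,  0.0009069 ,
        0.00247676,  0.00114937]), 'joint_torque': array([ 1.34801990e-03, -5.39616323e+01, -1.26695160e+00, -1.58544695e+01,
        8.89063755e-03,  9.61020909e-03,  8.50260875e-06]), 'eef_pos': array([ 0.21332902, -0.58672745,  0.23044062]), 'ee_rot': array([ 9.84820884e-01,  1.73570933e-01, -2.37092201e-04, -9.49331095e-04]), 'force': array([ 0.03238094, -0.13663015,  0.01844002]), 'wrist_torque': array([-0.042071  , -0.04436415,  0.02995635]), 'gripper_force': 0.0, 'gripper_width': 1.0002318269527084}
scene {'intrinsics': array([[495.44955649,   0.        , 255.01808462],
       [  0.        , 495.44955649, 188.49511467],
       [  0.        ,   0.        ,   1.        ]]), 'T': array([[-0.89002569, -0.40256811,  0.21399343,  0.79240323],
       [ 0.45585249, -0.77831224,  0.43177373,  0.37420966],
       [-0.00726463,  0.48183915,  0.87622957,  0.90428131],
       [ 0.        ,  0.        ,  0.        ,  1.        ]])}
top {'intrinsics': array([[350.20062877,   0.        , 255.2358082 ],
       [  0.        , 350.20062877, 191.54731631],
       [  0.        ,   0.        ,   1.        ]]), 'T': array([[ 0.02571084,  0.98309427, -0.18128601,  0.4539087 ],
       [-0.99949931,  0.02193488, -0.02280324, -0.04580863],
       [-0.01844124,  0.18178153,  0.98316601,  0.84027694],
       [ 0.        ,  0.        ,  0.        ,  1.        ]])}
```

View pics/scene0.png

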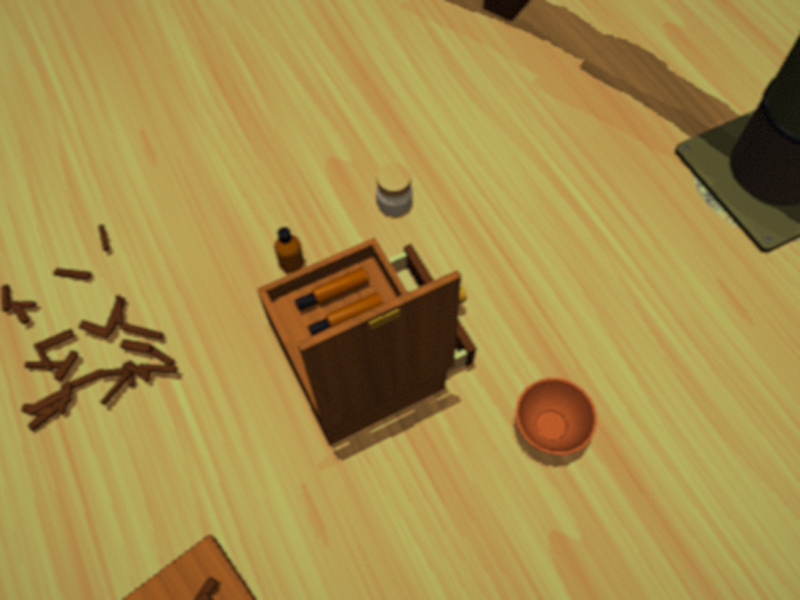

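View pics/top0.png

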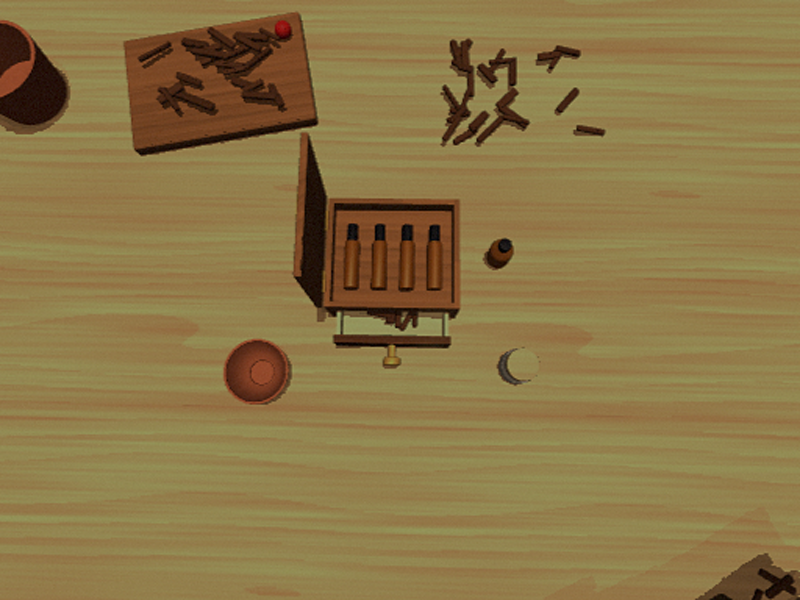

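The top picture shows the case rim corners near (328,199), (461,199), (460,311), (324,308). The knob face is at (391,366), and the lid's free edge runs from (304,134) to (296,276). The bowl is at (257,372), the jar at (521,365) and the vial at (501,250).

```bash
cat > h.py <<'E'
import numpy as np
from station import r
def hit(n,u,v,z,sc=1.5625):
    c=r.calibration(n);K=c["intrinsics"];T=c["T"]
    d=np.linalg.inv(K)@[(u+.5)/sc-.5,(v+.5)/sc-.5,1];d=T[:3,:3]@[d[0],-d[1],-d[2]]
    o=T[:3,3];return o+d*(z-o[2])/d[2]
E
python3 - <<'E'
from h import *
for nm,u,v,z in [("FL",328,199,.088),("FR",461,199,.088),("NR",460,309,.088),("NL",325,306,.088),("knob",391,367,.034),("dL",334,337,.054),("dR",450,337,.054),("dLo",334,346,.054),("dRo",450,346,.054),("bowl",257,372,.042),("jar",523,365,.06),("vial",504,244,.078)]:
    print(nm,hit("top",u,v,z).round(3))
for z in(.27,.28): print("lid",hit("top",302,134,z).round(3),hit("top",294,276,z).round(3))
for nm,u,v,z in [("case R far",261,291,.088),("case R near",375,240,.088),("knob",464,297,.034),("jar",394,172,.06),("vial",284,231,.078),("bowl",556,410,.042)]:
    print("s",nm,hit("scene",u,v,z).round(3))
for z in(.27,.28): print("lid s",hit("scene",302,347,z).round(3),hit("scene",459,274,z).round(3))
E
```

```text
FL [0.739 0.079 0.088]
FR [ 0.742 -0.114  0.088]
NR [ 0.581 -0.113  0.088]
NL [0.581 0.075 0.088]
knob [ 0.502 -0.018  0.034]
dL [0.542 0.065 0.054]
dR [ 0.546 -0.102  0.054]
dLo [0.529 0.065 0.054]
dRo [ 0.533 -0.102  0.054]
bowl [0.489 0.177 0.042]
jar [ 0.508 -0.205  0.06 ]
vial [ 0.679 -0.177  0.078]
lid [0.746 0.082 0.27 ] [0.582 0.081 0.27 ]
lid [0.741 0.079 0.28 ] [0.58  0.079 0.28 ]
s case R far [ 0.739 -0.109  0.088]
s case R near [ 0.584 -0.111  0.088]
s knob [ 0.507 -0.013  0.034]
s jar [ 0.505 -0.215  0.06 ]
s vial [ 0.678 -0.183  0.078]
s bowl [0.488 0.171 0.042]
lid s [0.74  0.069 0.27 ] [0.576 0.068 0.27 ]
lid s [0.74  0.074 0.28 ] [0.58  0.073 0.28 ]
```

Request:
servo_tool(
  deltas=[
    {"travel": [0,0,0],"roll": 0.175},
    {"travel": [0,0,0],"roll": 0.175},
    {"travel": [20,-47.5,0],"roll": 0},
    {"travel": [20,-47.5,0],"roll": 0},
    {"travel": [20,-47.5,0],"roll": 0},
    {"travel": [20,-47.5,0],"roll": 0},
    {"travel": [20,-47.5,0],"roll": 0},
    {"travel": [20,-47.5,0],"roll": 0},
    {"travel": [20,-47.5,0],"roll": 0},
    {"travel": [20,-47.5,0],"roll": 0},
    {"travel": [20,-47.5,0],"roll": 0},
    {"travel": [20,-47.5,0],"roll": 0},
    {"travel": [20,-47.5,0],"roll": 0},
    {"travel": [20,-47.5,0],"roll": 0},
    {"travel": [0,0,0],"roll": 0},
    {"travel": [0,0,0],"roll": 0},
  ],
  grip=0,
)

```text
clock: 2.1
eef_pos: [0.4537, -0.0182, 0.231]
ee_rot: [1.0, -0.001, -0.001, 0.0]
force: [0.1, -0.4, -0.2]
gripper_width: 0.001
gripper_force: 0.0
```

Request:
servo_tool(
  deltas=[
    {"travel": [0,0,40],"roll": 0},
    {"travel": [0,0,40],"roll": 0},
    {"travel": [0,0,40],"roll": 0},
    {"travel": [0,0,40],"roll": 0},
    {"travel": [0,0,30],"roll": 0},
    {"travel": [0,0,15],"roll": 0},
    {"travel": [10,0,0],"roll": 0},
    {"travel": [10,0,0],"roll": 0},
    {"travel": [10,0,0],"roll": 0},
    {"travel": [10,0,0],"roll": 0},
    {"travel": [0,0,0],"roll": 0},
  ],
)

```text
clock: 3.48
eef_pos: [0.4956, -0.0176, 0.0267]
ee_rot: [1.0, -0.001, 0.001, -0.0]
force: [0.6, 0.4, -0.2]
gripper_width: -0.003
gripper_force: 0.0
```

Run:
```python
from station import r
import cv2
im=r.snapshot("top")[100:260,150:370]
cv2.imwrite("pics/top1.png",cv2.resize(im[:,:,::-1],(770,560),interpolation=cv2.INTER_CUBIC))
```

```text
(no output)
```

View pics/top1.png

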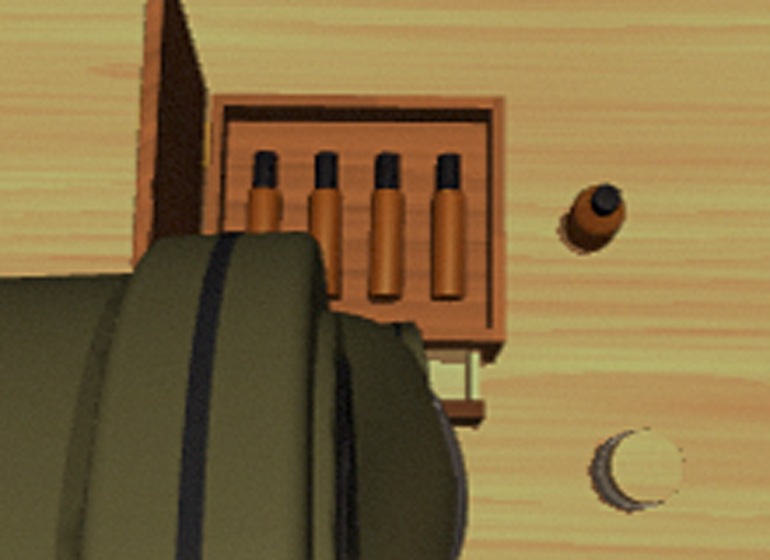

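The arm covers the left-front corner of the lid at (140,270), so I'll check its clearance in the scene view.

Run:
```python
from station import r
import cv2
print(r.read_state()["joint_pos"])
im=r.snapshot("scene")
cv2.imwrite("pics/s1.png",cv2.resize(im[:,:,::-1],(800,600),interpolation=cv2.INTER_CUBIC))
```

```text
[-0.05196403  0.89189629 -0.00914558  2.09171529  0.04569951  0.15744505
 -1.67473375]
```

View pics/s1.png

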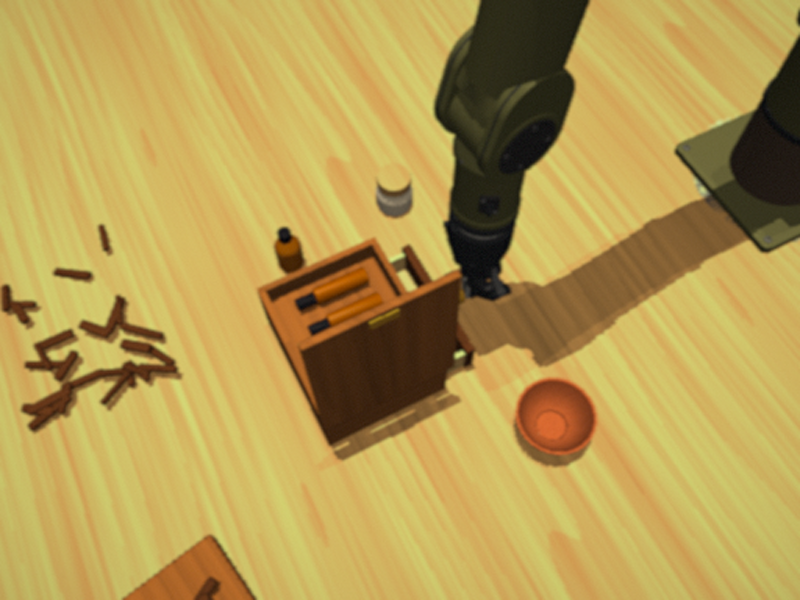

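The arm rises well to the right of the lid, so it is clear. The knob is next to the fingertip, so I'll push gently.

Request:
servo_tool(
  deltas=[
    {"travel": [6,0,0],"roll": 0},
    {"travel": [6,0,0],"roll": 0},
    {"travel": [6,0,0],"roll": 0},
    {"travel": [6,0,0],"roll": 0},
    {"travel": [6,0,0],"roll": 0},
    {"travel": [4,0,0],"roll": 0},
    {"travel": [0,0,0],"roll": 0},
  ],
)

```text
clock: 4.45
eef_pos: [0.5294, -0.0177, 0.0263]
ee_rot: [1.0, -0.001, 0.001, -0.0]
force: [-0.7, -0.0, -0.5]
gripper_width: -0.003
gripper_force: 0.1
```

Request:
servo_tool(
  deltas=[
    {"travel": [3,0,0],"roll": 0},
    {"travel": [3,0,0],"roll": 0},
    {"travel": [3,0,0],"roll": 0},
  ],
)

```text
clock: 4.82
eef_pos: [0.5373, -0.0178, 0.0263]
ee_rot: [1.0, -0.001, -0.0, 0.0]
force: [-1.9, 1.5, 1.2]
gripper_width: -0.0
gripper_force: 1.0
```

Run:
```python
from station import r
import cv2
print(r.read_state()["force"],r.read_state()["eef_pos"])
im=r.snapshot("scene")[130:270,150:350]
cv2.imwrite("pics/s2.png",cv2.resize(im[:,:,::-1],(800,560),interpolation=cv2.INTER_CUBIC))
```

```text
[-1.94556635  1.53536802  1.1569157 ] [ 0.53734517 -0.01777264  0.02632186]
```

View pics/s2.png

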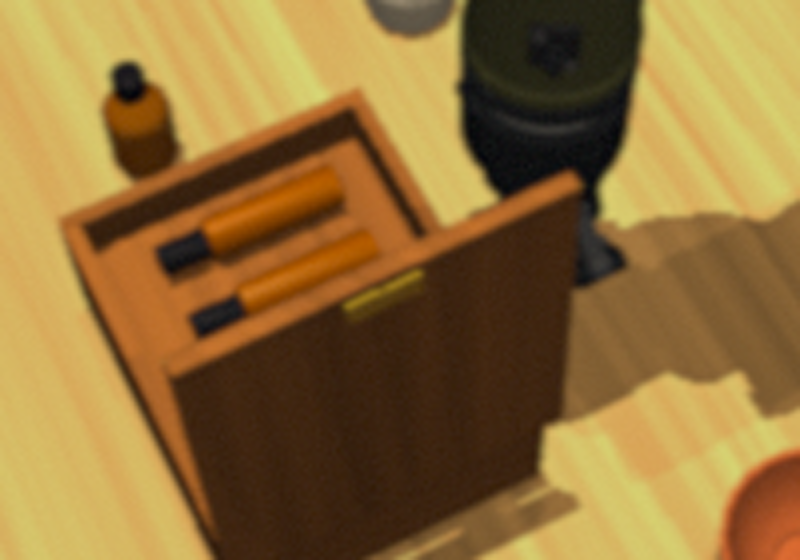

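The drawer's front board no longer stands out in view, so it is almost home. I'll continue in small steps until the force rises.

Request:
servo_tool(
  deltas=[
    {"travel": [2,0,0],"roll": 0},
    {"travel": [2,0,0],"roll": 0},
    {"travel": [0,0,0],"roll": 0},
  ],
)

```text
clock: 5.25
eef_pos: [0.5416, -0.0178, 0.0263]
ee_rot: [1.0, -0.001, 0.0, 0.0]
force: [-2.8, 1.1, 1.6]
gripper_width: 0.004
gripper_force: 0.8
```

Request:
servo_tool(
  deltas=[
    {"travel": [2,0,0],"roll": 0},
    {"travel": [2,0,0],"roll": 0},
    {"travel": [0,0,0],"roll": 0},
  ],
)

```text
clock: 5.62
eef_pos: [0.5415, -0.0178, 0.0261]
ee_rot: [1.0, -0.0, -0.004, 0.0]
force: [-8.2, 0.6, 6.5]
gripper_width: -0.002
gripper_force: 4.0
```

The force rose to 8 N with the tip stopped, so the drawer is home. Now I'll back off and go up to the lid's outer side.

Request:
servo_tool(
  deltas=[
    {"travel": [-20,0,0],"roll": 0},
    {"travel": [-35,0,0],"roll": 0},
    {"travel": [0,0,-50],"roll": 0},
    {"travel": [0,0,-50],"roll": 0},
    {"travel": [0,0,-50],"roll": 0},
    {"travel": [0,0,-50],"roll": 0},
    {"travel": [0,-40,-50],"roll": 0},
    {"travel": [0,-50,-50],"roll": 0},
    {"travel": [0,-50,0],"roll": 0},
    {"travel": [0,-40,0],"roll": 0},
    {"travel": [40,0,0],"roll": 0},
    {"travel": [45,0,0],"roll": 0},
    {"travel": [45,0,0],"roll": 0},
    {"travel": [40,0,0],"roll": 0},
    {"travel": [0,0,30],"roll": 0},
    {"travel": [0,0,30],"roll": 0},
    {"travel": [0,0,25],"roll": 0},
    {"travel": [0,0,0],"roll": 0},
  ],
)

```text
clock: 7.88
eef_pos: [0.6598, 0.1549, 0.2323]
ee_rot: [1.0, -0.001, -0.002, 0.001]
force: [-0.2, 0.7, 1.0]
gripper_width: 0.002
gripper_force: 0.0
```

Run:
```python
from station import r
import cv2
im=r.snapshot("top")[60:260,130:380]
cv2.imwrite("pics/t3.png",cv2.resize(im[:,:,::-1],(750,600),interpolation=cv2.INTER_CUBIC))
```

```text
(no output)
```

View pics/t3.png

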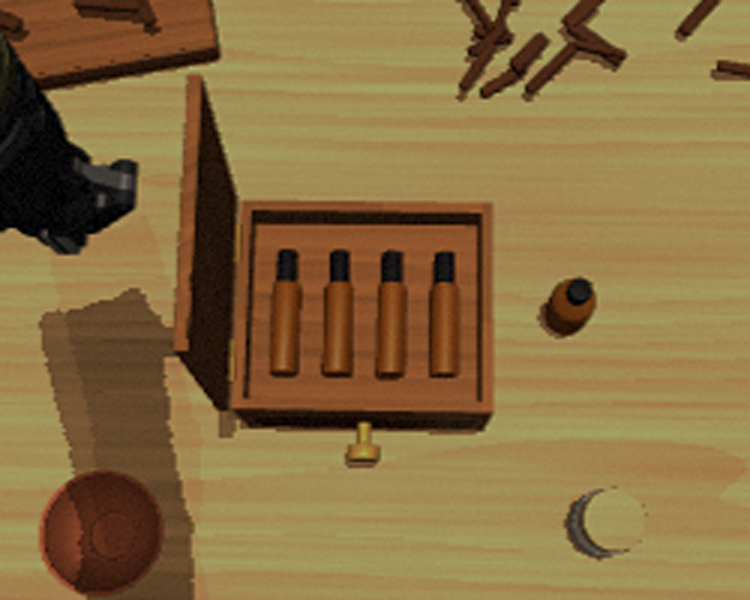

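The drawer is flush and the case is unmoved, with its rim at (240,205)–(492,412). The fingers are to the left of the standing lid. Next is the first part of the lid arc.

Request:
servo_tool(
  deltas=[
    {"travel": [0,16,-1],"roll": 0},
    {"travel": [0,16,-1],"roll": 0},
    {"travel": [0,16,-1],"roll": 0},
    {"travel": [0,15,-3],"roll": 0},
    {"travel": [0,15,1],"roll": 0},
    {"travel": [0,15,2],"roll": 0},
    {"travel": [0,14.5,4],"roll": 0},
    {"travel": [0,14,5],"roll": 0},
    {"travel": [0,13.5,7],"roll": 0},
    {"travel": [0,12.5,8],"roll": 0},
    {"travel": [0,12,9],"roll": 0},
    {"travel": [0,10.5,10.5],"roll": 0},
  ],
)

```text
clock: 9.43
eef_pos: [0.6601, -0.016, 0.193]
ee_rot: [1.0, -0.001, -0.0, 0.0]
force: [-0.7, 1.8, 1.8]
gripper_width: 0.003
gripper_force: 1.1
```

Run:
```python
from station import r
import cv2
im=r.snapshot("scene")
cv2.imwrite("pics/s4.png",cv2.resize(im[:,:,::-1],(800,600),interpolation=cv2.INTER_CUBIC))
```

```text
(no output)
```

View pics/s4.png

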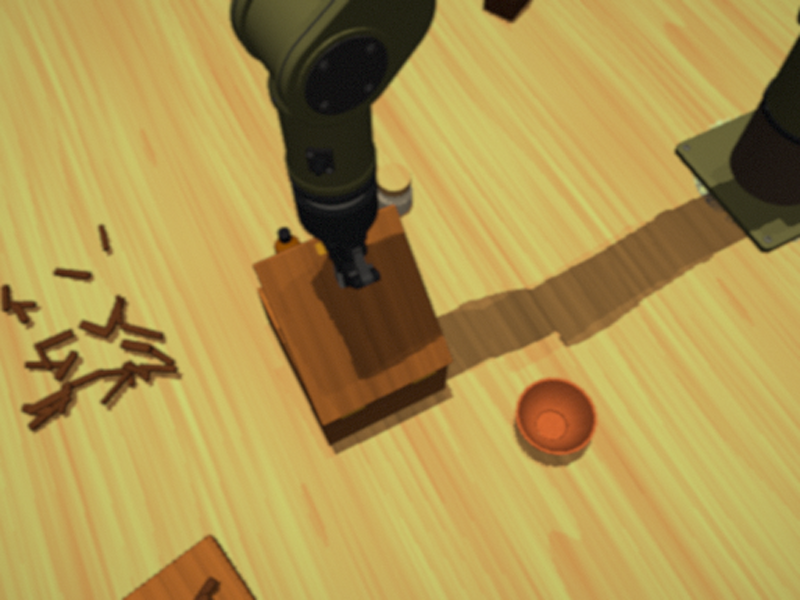

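The lid is folding as planned, with the fingertips on its outer face near (350,270). I'll carry on down.

Request:
servo_tool(
  deltas=[
    {"travel": [0,9.5,11.5],"roll": 0},
    {"travel": [0,8.5,12],"roll": 0},
    {"travel": [0,7,13],"roll": 0},
    {"travel": [0,6,14],"roll": 0},
    {"travel": [0,3.5,11],"roll": 0},
    {"travel": [0,2.5,11],"roll": 0},
    {"travel": [0,1.5,9],"roll": 0},
    {"travel": [0,1,7],"roll": 0},
    {"travel": [0,0,4],"roll": 0},
    {"travel": [0,0,0],"roll": 0},
  ],
)

```text
clock: 10.72
eef_pos: [0.66, -0.0535, 0.1009]
ee_rot: [1.0, -0.0, -0.0, -0.0]
force: [0.1, -0.4, 0.3]
gripper_width: 0.002
gripper_force: 0.0
```

Request:
servo_tool(
  deltas=[
    {"travel": [0,0,2],"roll": 0},
    {"travel": [0,0,2],"roll": 0},
    {"travel": [0,0,2],"roll": 0},
    {"travel": [0,0,0],"roll": 0},
  ],
)

```text
clock: 11.22
eef_pos: [0.6605, -0.0537, 0.0971]
ee_rot: [1.0, -0.001, 0.0, -0.0]
force: [-3.5, 1.2, 10.8]
gripper_width: -0.002
gripper_force: 5.7
```

Request:
servo_tool(
  deltas=[
    {"travel": [0,0,2],"roll": 0},
    {"travel": [0,0,0],"roll": 0},
  ],
)

```text
clock: 11.48
eef_pos: [0.6606, -0.0537, 0.097]
ee_rot: [1.0, -0.001, 0.001, -0.0]
force: [-5.9, 0.4, 23.2]
gripper_width: 0.002
gripper_force: 11.4
```

Request:
servo_tool(
  deltas=[
    {"travel": [0,0,-20],"roll": 0},
    {"travel": [0,0,-50],"roll": 0},
    {"travel": [0,0,-50],"roll": 0},
    {"travel": [-40,0,-40],"roll": 0},
    {"travel": [-50,0,0],"roll": 0},
    {"travel": [-50,0,0],"roll": 0},
    {"travel": [-50,0,0],"roll": 0},
    {"travel": [0,50,0],"roll": 0},
    {"travel": [0,50,0],"roll": 0},
    {"travel": [0,50,0],"roll": 0},
    {"travel": [0,50,0],"roll": 0},
    {"travel": [0,0,0],"roll": 0},
    {"travel": [0,0,0],"roll": 0},
  ],
)

```text
clock: 13.1
eef_pos: [0.4702, -0.2532, 0.2534]
ee_rot: [1.0, -0.001, 0.0, -0.0]
force: [-0.3, 0.5, 0.2]
gripper_width: 0.002
gripper_force: 0.0
```

Run:
```python
from station import r
import cv2
for n,a in(("top",(100,270,140,380)),("scene",(120,300,140,400))):
    im=r.snapshot(n)[a[0]:a[1],a[2]:a[3]]
    cv2.imwrite(f"pics/{n}5.png",cv2.resize(im[:,:,::-1],None,fx=3,fy=3,interpolation=cv2.INTER_CUBIC))
```

```text
(no output)
```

View pics/top5.png

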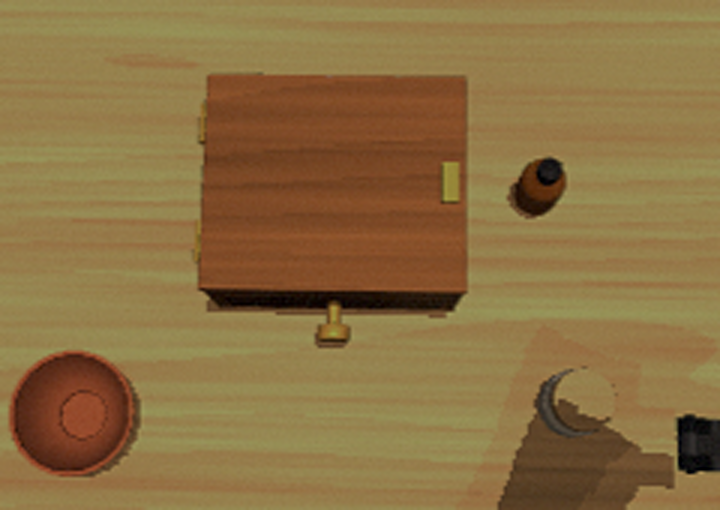

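View pics/scene5.png

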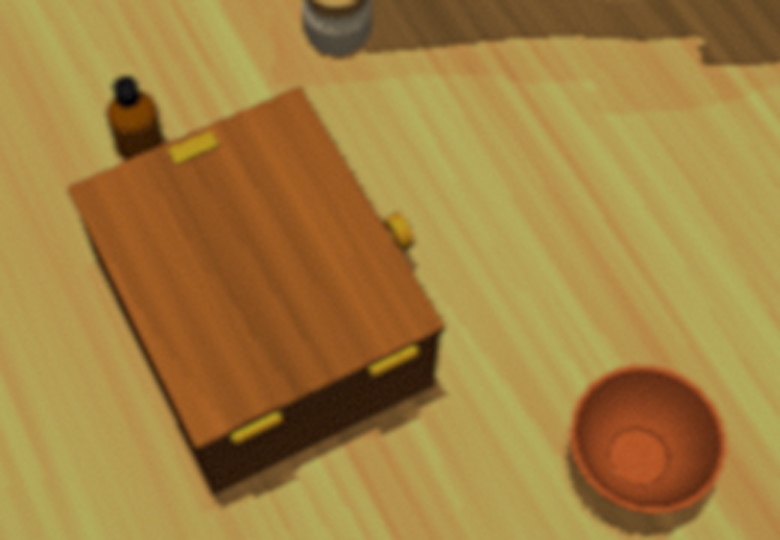

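The lid lies flat over the case (200–467, 75–290 in the top crop). The drawer is flush with the knob at (333,335), and the bowl, jar and vial are in place.

```bash
python3 -c "
from station import r
print(r.sign_off())"
```

```text
the job is handed in; nothing more can be done
None
```

The drawer is pushed fully home, the lid is pressed shut, and the job is handed in at about 13 s of the 54 s allowed; in the last pictures the case, vial, jar and bowl stand where they were (the hand-in returned no verdict).

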